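# Wind the bench transformer down and open the test drawer

### The arm

A 6-joint arm with a two-finger parallel gripper is mounted at the origin on the work surface. World frame = base frame: x ahead of the robot, y to its left, z up, the work surface at z = 0. Lengths are in mm, angles in rad, forces in N, time in s.
With the tool pointing down it reaches from about 325 to 900 mm from the base axis. Payload 6.1 kg.
Tool frame: the origin (TCP) lies between the finger pads; the fingertips stand 19 mm ahead of it and the grasp point (between the pads) is the TCP; z points along the fingers, y is the line along which they close (so a half turn about z gives the same grasp; the last joint's range is limited). The gripper opens to 87 mm and grips with 3 to 60 N. Pads are 19 mm wide; open, the fingers measure 117 mm over their backs; the gripper's body (75 mm by 190 mm) begins 51 mm behind the grasp point.
Start: joints at [-1.4, 0.22, 1.526, -0, 1.395, -0.126], TCP at [182.781, -597.668, 241.538] pointing down, gripper open.
Joint ranges: [-2.98, 2.98], [-0.91, 2.08], [0.09, 2.57], [-1.24, 4.39], [0.2, 2.65], [-2.68, 2.68]. Speed limits (rad/s): [2.57, 2.57, 3.01, 3.14, 3.14, 3.14].

### API

Orientations are given as a unit quaternion [x, y, z, w].
In Python, from workcell import * gives the robot as it stands.
- The arm moves only by the tool send_rows, never from a script. Its argument "increments" is a list of rows, each a list of 7 numbers: the shift along the tool's x, y, z in units of 0.8 m (1.0 is 0.8 m), then the turn, a rotation vector about the tool's x, y, z in units of 120 degrees (1.0 is 120 degrees), then the opening, from -1 (shut) to 1 (fully open). A call has 1 to 12 rows; each row shifts and turns the commanded pose from where the row before left it, along the tool's axes as they then stand; what a row does not reach is not made up. A row lasts 1/12 s, in which the tool goes at most 41.7 mm and 7.16 degrees, less where a joint would pass 70% of its speed; a pose out of reach is approached as far as the arm can. A call with a number of a shift or a turn outside -1 to 1 is refused whole. A call with a gripper value outside its range is refused whole. The fingers move at their own pace and stop on an object; "newtons" is the grip in N (left out, the last holds). Time passes only in rows, so rows that do not move let the fingers close. It gives the time, the measured TCP pose, the force, the opening and the grip force at its end, in the units of the state.
- get_state(): the state, without advancing time (a new reading comes with each control period).
- read_camera(name): name is "side" or "top"; returns the picture (384x512x3 uint8, red, green, blue); there is no depth.
- camera_params(name): a dict with "intrinsics" (3x3 intrinsics, pixels), "cam_to_world" (4x4, takes a point from camera to world coordinates). Camera axes: x right, y up, looking along -z (the intrinsics and any distortion apply to the point x, -y, -z); pixel columns grow to the right and rows downward; lengths in mm; the calibration is good to about 2 mm. A picture is of the moment at which its call begins. camera_params takes no time and is no camera call.
- finish_job(): hands the job in; it is judged then, once.
The state is a dict: "clock": time; "q": joint angles; "joint_velocities": joint speeds; "joint_torque": joint torques, N m; "tcp_pos": TCP position; "tool_rot": TCP orientation; "force": force on the tool from outside, world axes, zero at the start; "moment": the same for the moment, N m; "gripper_width": finger opening in mm; "gripper_force": force on a finger pad.
Only numpy, scipy, OpenCV 4.12 (cv2) and the standard library are available. Lean on these libraries where they do the work, as an engineer would, in place of code of your own. Each camera call takes 0.05 s, during which the arm holds its last target. There are 200 camera calls.

### The job

The sensor board in the test drawer is about to be swapped, but it is still live from the variable transformer. Turn the big knob on top of the transformer anticlockwise all the way to its zero stop, and only then pull the test drawer fully open, smoothly enough that the board stays sitting in its nest. Leave the knob at zero and the other things on the bench where they are.

Things in the scene. Friction and masses are not known exactly. Their poses are not given: they have to be found in the camera images.
- variac: Variable transformer, fixed: upright grey round case 172 mm across, meter and terminal panel on its -x side (out to 114 mm from the axis, 110 mm high); on top, 138 mm above the bench, a bright dial plate 140 mm across with black marks. Origin: on the bench, on the axis of case and knob; z up. It stands beside the test box, left or right of it.
- variac_knob (a joint): Knob angle in rad: 0 at the zero stop (fully anticlockwise seen from above), growing clockwise, 5.5 at the other stop. Starts between about 1 and 3, so it may need more than one grasp. Turns with about 0.1 N m of friction, stays where it is left; the stops are firm.
- knob_grip (a point): Grip point on the black knob's upright axis, 172 mm above the bench. The knob: round skirt 76 mm across, its top 149 mm above the bench, with an upright grip bar across it 76 mm long, 20 mm wide, top at 182 mm. The frame turns with it: x along the bar to the end with the white pointer, z up. At the zero stop x points 2.75 rad anticlockwise (from above) of variac's x.
- test_box: Grey sheet-metal test box, fixed: 220 mm wide, top at 105 mm. Origin: on the bench straight below the middle of the shut drawer's handle bar; x runs from the handle into the box (drawer's aluminium front from x = 40 mm, case from 46 to 286 mm), y along the front, z up. The drawer opens towards -x, the robot's side.
- test_drawer (a joint): How far the drawer is out in m: 0 shut, 0.14 fully open at its stop. Starts shut. Needs about 3 N to slide and stays where it is left.
- drawer_handle (a point): Middle of the drawer's handle: a level round steel bar, 10 mm thick and 120 mm long along y, 70 mm above the bench, 40 mm in front of the drawer's face (35 mm clear behind the bar), held at both ends. Moves with the drawer; axes as test_box.
- drawer_nest (a point): Middle of the floor of the board's nest in the drawer, 118 mm behind the handle bar, 18 mm above the bench: a black frame 14 mm high round a pocket of 76 mm (x) by 106 mm (y). Moves with the drawer; axes as test_box.
- board_live: The sensor board under test, loose in the nest, hidden until the drawer is open: clear floor plate and green circuit board 70 by 100 mm (x by y) on four white posts, 55 mm high, about 160 g. Origin: middle of its underside; sits on the nest's floor.
- board_spare: Bystander: a like sensor board, 70 by 100 mm, 55 mm high, loose on the bench. Origin: middle of its underside.
- solder_reel: Bystander: a reel of solder standing on its flange, 64 mm across, 50 mm high, loose on the bench. Origin: middle of its underside.
- multimeter: Bystander: a hand multimeter lying face up on the bench, 180 by 86 mm, 34 mm thick. Origin: middle of its underside; x along its length.

How it is judged:
By the outcome, as a careful person would: the job done as asked, in the order asked, and still so for the second after the job is handed in, with the robot touching nothing.
It also fails if it takes over 61 s, if anything falls off the work surface, if the arm or the gripper's body presses on something with over 40 N, if the wrist force passes 120 N, or if a joint passes its speed limit or range.

## Working session

There is one attempt and no reset: what is moved stays moved. The work goes in short steps, Python scripts to look and compute and a tool call to move; the robot and the scene stay as the last step left them, time stands still between calls to the robot, and variables do not carry over. Pictures are saved under pics/ and viewed, at most 10 in all, crops included, and the job is handed in when it is done.

Besides the shell and the picture viewer there is one more tool, called after "Call:" as name(argument=value, ...), one argument or row to a line, values as JSON. send_rows: Moves the arm, as the interface text tells. Shifts and turns lie within -1 to 1; 1 stands for 0.8 m of shift or 120 degrees of turn. Its arguments: {"type":"object","properties":{"increments":{"type":"array","items":{"type":"array","items":{"type":"number","minimum":-1,"maximum":1}}},"newtons":{"type":"number"}},"required":["increments"]}

```bash
mkdir -p pics; python3 - <<'E'
from workcell import *
import cv2, numpy as np
s=get_state();print(s['clock'],s['tcp_pos'],s['tool_rot'],s['gripper_width'])
for n in("top","side"):
    im=read_camera(n);cv2.imwrite(f"pics/{n}0.png",im[:,:,::-1]);p=camera_params(n);print({k:np.round(v,3).tolist() if not isinstance(v,(str,)) else v for k,v in p.items()})
E
```

```text
0.0 [ 182.67905444 -597.10156765  240.4300918 ] [ 9.89007102e-01  1.47864886e-01 -3.04867857e-05 -9.62403478e-04] 86.8460766846828
{'intrinsics': [[407.525, 0.0, 256.267], [0.0, 407.525, 194.118], [0.0, 0.0, 1.0]], 'cam_to_world': [[0.001, 0.979, -0.202, 319.898], [-1.0, 0.001, 0.0, -18.741], [0.0, 0.202, 0.979, 1451.023], [0.0, 0.0, 0.0, 1.0]]}
{'intrinsics': [[430.868, 0.0, 252.096], [0.0, 430.868, 192.504], [0.0, 0.0, 1.0]], 'cam_to_world': [[0.997, 0.046, -0.065, 496.812], [-0.078, 0.742, -0.666, -1020.029], [0.017, 0.669, 0.743, 1275.709], [0.0, 0.0, 0.0, 1.0]]}
```

View pics/top0.png

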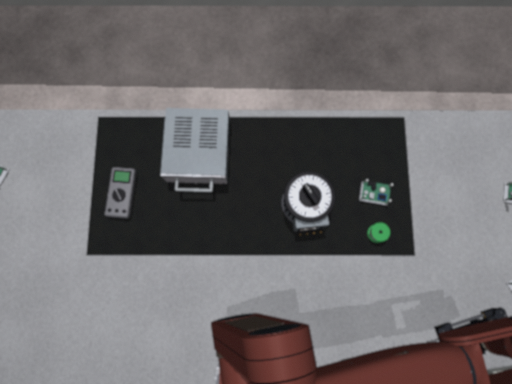

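View pics/side0.png

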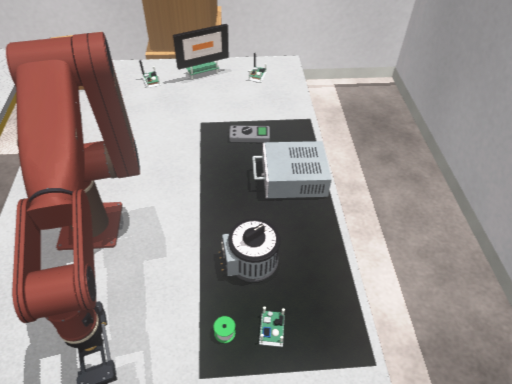

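The pictures show the variac (top 308,197; side 253,245), the box with its handle at top (194,188), and the bystanders well away. I'll enlarge the knob and handle in one composite.

```bash
python3 - <<'E'
import cv2, numpy as np
t=cv2.imread('pics/top0.png');s=cv2.imread('pics/side0.png')
def c(im,x,y,w,h):return cv2.resize(im[y:y+h,x:x+w],(400,300),interpolation=cv2.INTER_CUBIC)
cv2.imwrite('pics/z1.png',np.vstack([np.hstack([c(t,270,165,80,60),c(t,154,150,80,60)]),np.hstack([c(s,215,210,80,60),c(s,240,140,80,60)])]))
E
```

```text
(no output)
```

View pics/z1.png

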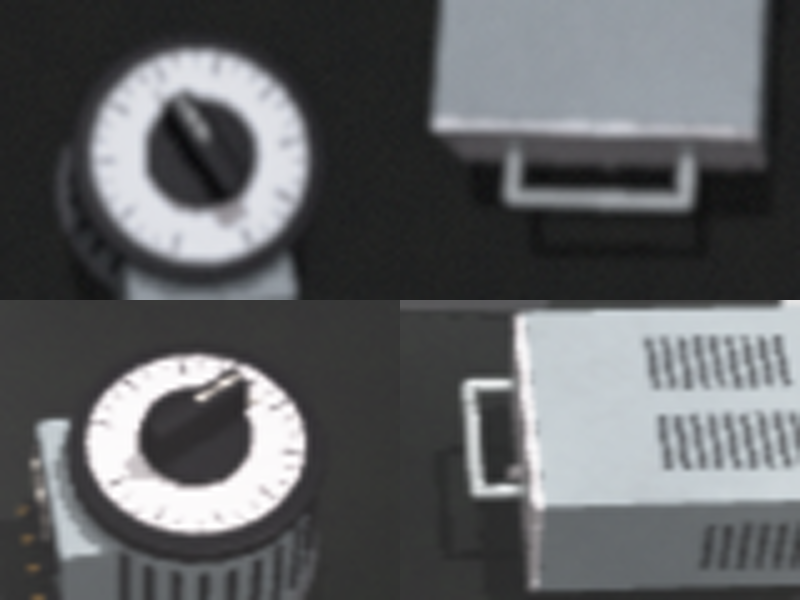

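```bash
cat > h.py <<'E'
from workcell import *
import cv2, numpy as np
def ray(n,uv,z):
    p=camera_params(n);K=np.array(p["intrinsics"]);T=np.array(p["cam_to_world"])
    d=np.linalg.inv(K)@[uv[0],uv[1],1];d=T[:3,:3]@(d*[1,-1,-1]);o=T[:3,3]
    return o+d*(z-o[2])/d[2]
E
python3 - <<'E'
from h import *
Z={'t1':('top',270,165),'t2':('top',154,150),'s1':('side',215,210),'s2':('side',240,140)}
def P(k,x,y,z):n,a,b=Z[k];r=ray(n,(a+(x+.5)/5-.5,b+(y+.5)/5-.5),z);return np.round(r[:2],1)
for n,(x,y,w,h) in {'top':(270,165,80,52),'side':(215,215,80,45)}.items():
    im=cv2.imread(f'pics/{n}0.png')[y:y+h,x:x+w];m=(im.min(2)>190).astype(np.uint8)
    c=max(cv2.findContours(m,0,1)[0],key=cv2.contourArea)
    pts=np.array([ray(n,q[0]+[x,y],138)[:2] for q in c]).astype(np.float32)
    pts2=cv2.convexHull(pts);print(n,cv2.fitEllipse(pts2))
print('stripe top',P('t1',183,95,182),P('t1',208,138,182),'side',P('s1',240,75,182),P('s1',197,98,182))
print('bar far end top',P('t1',225,203,182))
print('skirt c',P('t1',202,155,149),P('s1',196,135,149))
print('handle top',P('t2',108,200,70),P('t2',288,203,70),'side',P('s2',67,83,70),P('s2',75,192,70))
print('box front top edge',P('t2',33,127,105),P('t2',360,137,105),'side',P('s2',120,15,105),P('s2',138,205,105))
print('panel side',P('s1',38,123,110),P('s1',62,255,110))
E
```

```text
top ((585.6423950195312, -193.8722686767578), (132.8050994873047, 133.2198944091797), 80.41366577148438)
side ((585.368896484375, -198.34078979492188), (137.40362548828125, 139.78292846679688), 72.85613250732422)
stripe top [ 615.7 -178.6] [ 587.6 -193.8] side [ 615.  -180.2] [ 586.  -196.7]
bar far end top [ 545.6 -203.5]
skirt c [ 583.2 -194.2] [ 585.6 -201.6]
handle top [620.  262.1] [618.  137.2] side [621.  258.2] [617.5 135. ]
box front top edge [663.2 308.1] [656.4  85.3] side [667.  299.1] [660.1  85.1]
panel side [ 484.  -156.5] [ 496.  -261.5]
```

```bash
python3 - <<'E'
import cv2, numpy as np
t=cv2.imread('pics/top0.png')
cv2.imwrite('pics/z2.png',cv2.resize(t[170:245,270:350],None,fx=7.5,fy=7.5,interpolation=cv2.INTER_CUBIC))
E
```

```text
(no output)
```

View pics/z2.png

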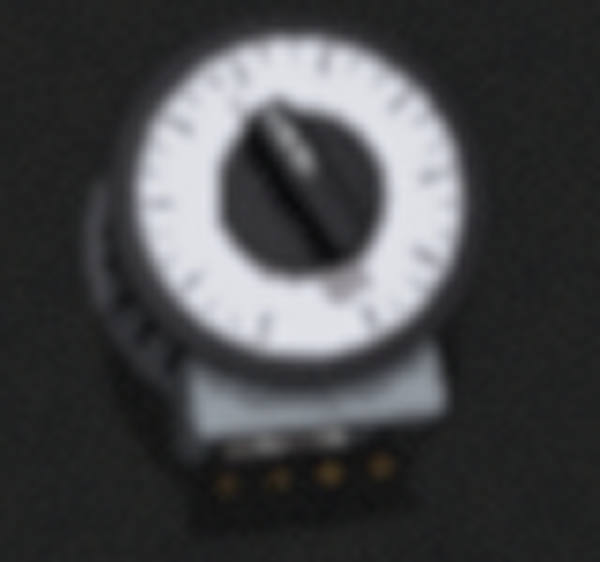

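Axis of the variac is about (585.5, -196), its yaw about 0.115, and the pointer is at about 0.50 rad world. So zero is at 2.865 and the knob needs about 135° anticlockwise. That fits in one grasp, with q6 going from 0.75 to -1.62. The handle middle is about (619, 198) with box yaw about -0.02. First I move above the knob.

Call:
send_rows(
  increments=[
    [0.0262,-0.0138,0,0,0,0,1],
    [0.0262,-0.0138,0,0,0,0,1],
    [0.0262,-0.0138,0,0,0,0,1],
    [0.0262,-0.0138,0,0,0,0,1],
    [0.0262,-0.0138,0,0,0,0,1],
    [0.0262,-0.0138,0,0,0,0,1],
    [0.0262,-0.0138,0,0,0,0,1],
    [0.0262,-0.0138,0,0,0,0,1],
    [0.0262,-0.0138,0,0,0,0,1],
    [0.0262,-0.0138,0,0,0,0,1],
    [0.0262,-0.0138,0,0,0,0,1],
    [0.0262,-0.0138,0,0,0,0,1],
  ],
)

```text
clock: 1.1
tcp_pos: [385.1, -396.2, 241.1]
tool_rot: [0.989, 0.148, -0.0, -0.0]
force: [-0.7, -0.4, -0.1]
gripper_width: 86.8
gripper_force: 0.0
```

Call:
send_rows(
  increments=[
    [0.0262,-0.0138,0,0,0,0,1],
    [0.0262,-0.0138,0,0,0,0,1],
    [0.0262,-0.0138,0,0,0,0,1],
    [0.0262,-0.0138,0,0,0,0,1],
    [0.0262,-0.0138,0,0,0,0,1],
    [0.0262,-0.0138,0,0,0,0,1],
    [0.0262,-0.0138,0,0,0,0,1],
    [0.0262,-0.0138,0,0,0,0,1],
    [0.0262,-0.0138,0,0,0,0,1],
    [0.0262,-0.0138,0,0,0,0,1],
    [0,0,0,0,0,-0.0485,1],
    [0,0,0,0,0,-0.0485,1],
  ],
)

```text
clock: 2.1
tcp_pos: [553.3, -229.0, 240.8]
tool_rot: [0.968, 0.251, -0.0, -0.0]
force: [0.9, -0.8, -0.2]
gripper_width: 87.0
gripper_force: 0.0
```

```bash
cat >> h.py <<'E'
from scipy.spatial.transform import Rotation as R
def rel(target,yaw):
    s=get_state();r=R.from_quat(s['tool_rot']);x=r.apply([1,0,0])
    d=r.inv().apply(np.array(target)-s['tcp_pos'])/800
    y=np.arctan2(x[1],x[0]);a=(yaw-y+np.pi)%(2*np.pi)-np.pi
    print('clock',s['clock'],'tcp',np.round(s['tcp_pos'],1),'yaw',round(y,3),'z',np.round(r.apply([0,0,1]),3),'q',np.round(s['q'],2))
    print('d units',np.round(d,4),'turn z units',round(-a/np.radians(120),4),'F',np.round(s['force'],1),np.round(s['moment'],2),s['gripper_width'])
E
python3 - <<'E'
from h import *
rel([585.5,-196,240],.5)
cv2.imwrite("pics/a.png",np.vstack([cv2.resize(read_camera(n)[y:y+75,x:x+107,::-1],(428,300),interpolation=cv2.INTER_CUBIC) for n,x,y in(("top",260,160),("side",200,200))]))
E
```

```text
clock 2.1 tcp [ 553.3 -229.   240.8] yaw 0.507 z [-0.001  0.001 -1.   ] q [-0.52  0.16  1.6   0.    1.39  0.54]
d units [ 0.0552 -0.0166  0.001 ] turn z units 0.0033 F [ 0.9 -0.8 -0.2] [-0.05 -0.07  0.03] 86.99783090446257
```

View pics/a.png

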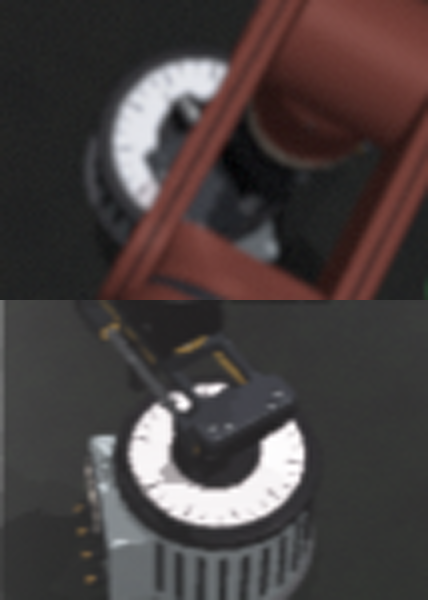

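The hand now covers the knob (side about 250,240), so I rely on the earlier measurement. Next I centre over it, then go down to z = 174.

Call:
send_rows(
  increments=[
    [0.0184,-0.0055,0,0,0,0,1],
    [0.0184,-0.0055,0,0,0,0,1],
    [0.0184,-0.0056,0,0,0,0,1],
    [0,0,0,0,0,0,1],
    [0,0,0.014,0,0,0,1],
    [0,0,0.014,0,0,0,1],
    [0,0,0.014,0,0,0,1],
    [0,0,0.014,0,0,0,1],
    [0,0,0.014,0,0,0,1],
    [0,0,0.0135,0,0,0,1],
    [0,0,0,0,0,0,1],
    [0,0,0,0,0,0,1],
  ],
)

```text
clock: 3.2
tcp_pos: [584.4, -197.6, 173.5]
tool_rot: [0.969, 0.247, -0.001, -0.001]
force: [-0.5, 0.3, -0.1]
gripper_width: 86.8
gripper_force: 0.0
```

Call:
send_rows(
  increments=[
    [0,0,0,0,0,0,-1],
    [0,0,0,0,0,0,-1],
    [0,0,0,0,0,0,-1],
    [0,0,0,0,0,0,-1],
    [0,0,0,0,0,0,-1],
    [0,0,0,0,0,0,-1],
    [0,0,0,0,0,0,-1],
    [0,0,0,0,0,0,-1],
    [0,0,0,0,0,0,-1],
    [0,0,0,0,0,0,-1],
  ],
  newtons=20,
)

```text
clock: 4.03
tcp_pos: [585.1, -197.7, 174.7]
tool_rot: [0.969, 0.247, -0.0, -0.0]
force: [-0.2, 0.4, -1.0]
gripper_width: 28.3
gripper_force: 0.0
```

```bash
python3 -c "
from h import *
rel([585.5,-196,174],.5)"
```

```text
clock 4.0333 tcp [ 585.1 -197.7  174.7] yaw 0.5 z [-0.  0. -1.] q [-0.45  0.26  1.61  0.    1.27  0.62]
d units [ 0.0015 -0.0016  0.0009] turn z units -0.0 F [-0.2  0.4 -1. ] [-0.02 -0.03 -0.06] 28.28667223851613
```

Call:
send_rows(
  increments=[
    [0,0,0,0,0,0,-1],
    [0,0,0,0,0,0,-1],
    [0,0,0,0,0,0,-1],
    [0,0,0,0,0,0,-1],
    [0,0,0,0,0,0,-1],
  ],
)

```text
clock: 4.45
tcp_pos: [584.6, -196.8, 174.7]
tool_rot: [0.969, 0.248, -0.0, -0.001]
force: [-3.3, 4.5, 2.9]
gripper_width: 20.5
gripper_force: 19.3
```

Gripped at 20.5 mm, which matches the bar's 20 mm width. Now I turn it anticlockwise.

Call:
send_rows(
  increments=[
    [0,0,0,0,0,-0.04,-1],
    [0,0,0,0,0,-0.04,-1],
    [0,0,0,0,0,-0.04,-1],
    [0,0,0,0,0,-0.04,-1],
    [0,0,0,0,0,-0.04,-1],
    [0,0,0,0,0,-0.04,-1],
    [0,0,0,0,0,-0.04,-1],
    [0,0,0,0,0,-0.04,-1],
    [0,0,0,0,0,-0.04,-1],
    [0,0,0,0,0,-0.04,-1],
    [0,0,0,0,0,-0.04,-1],
    [0,0,0,0,0,-0.04,-1],
  ],
)

```text
clock: 5.45
tcp_pos: [586.4, -197.3, 174.7]
tool_rot: [0.729, 0.685, 0.001, 0.001]
force: [4.9, 2.6, -2.7]
gripper_width: 20.0
gripper_force: 20.0
```

Call:
send_rows(
  increments=[
    [0,0,0,0,0,-0.04,-1],
    [0,0,0,0,0,-0.04,-1],
    [0,0,0,0,0,-0.04,-1],
    [0,0,0,0,0,-0.04,-1],
    [0,0,0,0,0,-0.04,-1],
    [0,0,0,0,0,-0.04,-1],
    [0,0,0,0,0,-0.04,-1],
    [0,0,0,0,0,-0.04,-1],
    [0,0,0,0,0,-0.04,-1],
    [0,0,0,0,0,-0.04,-1],
    [0,0,0,0,0,-0.04,-1],
    [0,0,0,0,0,-0.04,-1],
  ],
)

```text
clock: 6.45
tcp_pos: [587.8, -196.6, 174.7]
tool_rot: [0.308, 0.951, 0.001, 0.003]
force: [11.5, 5.3, -4.8]
gripper_width: 19.6
gripper_force: 20.0
```

```bash
python3 -c "
from h import *
rel([585.5,-196,174],2.865)"
```

```text
clock 6.45 tcp [ 587.8 -196.6  174.7] yaw 2.515 z [ 0.006  0.001 -1.   ] q [-0.45  0.26  1.61  0.    1.27 -1.4 ]
d units [ 0.0028 -0.0011  0.0009] turn z units -0.1672 F [11.5  5.3 -4.8] [ 0.76 -1.74 -0.13] 19.594981889775596
```

Call:
send_rows(
  increments=[
    [-0.0023,0.0032,0,0,0,0,-1],
    [0,0,0,0,0,-0.03,-1],
    [0,0,0,0,0,-0.03,-1],
    [0,0,0,0,0,-0.03,-1],
    [0,0,0,0,0,-0.03,-1],
    [0,0,0,0,0,-0.03,-1],
    [0,0,0,0,0,0,-1],
    [0,0,0,0,0,0,-1],
  ],
)

```text
clock: 7.12
tcp_pos: [588.3, -196.1, 174.7]
tool_rot: [0.159, 0.987, 0.0, -0.0]
force: [0.3, 5.0, -0.3]
gripper_width: 20.1
gripper_force: 20.0
```

```bash
python3 -c "
from h import *
rel([585.5,-196,174],2.865)"
```

```text
clock 7.1167 tcp [ 588.3 -196.1  174.7] yaw 2.822 z [ 0.     0.001 -1.   ] q [-0.45  0.26  1.61  0.    1.27 -1.7 ]
d units [ 0.0033 -0.0009  0.0008] turn z units -0.0203 F [ 0.3  5.  -0.3] [ 0.84 -0.18  0.06] 20.144425828714574
```

Call:
send_rows(
  increments=[
    [0,0,0,0,0,-0.02,-1],
    [0,0,0,0,0,-0.02,-1],
    [0,0,0,0,0,0,-1],
    [0,0,0,0,0,0,-1],
  ],
)

```text
clock: 7.45
tcp_pos: [588.6, -196.2, 174.6]
tool_rot: [0.118, 0.993, 0.001, 0.001]
force: [2.8, 4.8, 0.3]
gripper_width: 20.2
gripper_force: 20.4
```

```bash
python3 -c "
from h import *
rel([585.5,-196,174],2.865)"
```

```text
clock 7.45 tcp [ 588.6 -196.2  174.6] yaw 2.905 z [ 0.001  0.001 -1.   ] q [-0.45  0.26  1.61  0.    1.27 -1.78]
d units [ 0.0038 -0.0007  0.0008] turn z units 0.0191 F [2.8 4.8 0.3] [ 0.91 -0.48 -0.43] 20.200876646008005
```

Call:
send_rows(
  increments=[
    [0,0,0,0,0,-0.015,-1],
    [0,0,0,0,0,-0.015,-1],
    [0,0,0,0,0,0,-1],
    [0,0,0,0,0,0,-1],
  ],
  newtons=30,
)

```text
clock: 7.78
tcp_pos: [589.1, -196.3, 174.7]
tool_rot: [0.087, 0.996, 0.001, 0.001]
force: [4.7, 4.5, -1.9]
gripper_width: 21.2
gripper_force: 31.6
```

```bash
python3 -c "
from h import *
rel([585.5,-196,174],2.865)"
```

```text
clock 7.7833 tcp [ 589.1 -196.3  174.7] yaw 2.967 z [ 0.002  0.001 -1.   ] q [-0.45  0.26  1.6   0.    1.27 -1.85]
d units [ 0.0045 -0.0004  0.0008] turn z units 0.0488 F [ 4.7  4.5 -1.9] [ 0.87 -0.85 -0.86] 21.239082604014765
```

The moment has risen to -0.86 N m and the pads are starting to twist on the bar, so the knob is on its stop. I release while still pressed, then rise.

Call:
send_rows(
  increments=[
    [0,0,0,0,0,0,1],
    [0,0,0,0,0,0,1],
    [0,0,0,0,0,0,1],
    [0,0,0,0,0,0,1],
    [0,0,0,0,0,0,1],
    [0,0,0,0,0,0,1],
    [0,0,0,0,0,0,1],
    [0,0,-0.03,0,0,0,1],
    [0,0,-0.04,0,0,0,1],
    [0,0,-0.04,0,0,0,1],
    [0,0,0,0,0,0,1],
  ],
)

```text
clock: 8.7
tcp_pos: [591.1, -198.3, 271.0]
tool_rot: [0.085, 0.996, -0.002, 0.006]
force: [0.8, -0.1, 2.4]
gripper_width: 83.7
gripper_force: 0.0
```

```bash
python3 -c "
from h import *
rel([619,198,262],2.965)"
```

```text
clock 8.7 tcp [ 591.1 -198.3  271. ] yaw 2.971 z [ 0.011 -0.005 -1.   ] q [-0.45  0.19  1.51 -0.    1.43 -1.85]
d units [0.0497 0.4941 0.009 ] turn z units 0.003 F [ 0.8 -0.1  2.4] [-0.01 -0.21 -0.03] 83.73647482416624
```

Call:
send_rows(
  increments=[
    [0,0,0,0,0,0.0568,1],
    [0,0,0,0,0,0.0568,1],
    [0,0,0,0,0,0.0568,1],
    [0,0,0,0,0,0.0568,1],
    [0,0,0,0,0,0.0568,1],
    [0,0,0,0,0,0.0568,1],
    [0,0,0,0,0,0.0568,1],
    [0,0,0,0,0,0.0568,1],
    [0,0,0,0,0,0.0568,1],
    [0,0,0,0,0,0.0568,1],
    [0,0,0,0,0,0.0568,1],
    [0,0,0,0,0,0.0568,1],
  ],
)

```text
clock: 9.7
tcp_pos: [588.1, -196.8, 262.7]
tool_rot: [0.719, 0.695, -0.0, 0.0]
force: [-0.1, 0.5, 0.5]
gripper_width: 86.9
gripper_force: 0.0
```

Call:
send_rows(
  increments=[
    [0.041,0.003,0,0,0,0,-0.4],
    [0.041,0.003,0,0,0,0,-0.4],
    [0.041,0.003,0,0,0,0,-0.4],
    [0.041,0.003,0,0,0,0,-0.4],
    [0.041,0.003,0,0,0,0,-0.4],
    [0.041,0.003,0,0,0,0,-0.4],
    [0.041,0.003,0,0,0,0,-0.4],
    [0.041,0.003,0,0,0,0,-0.4],
    [0.041,0.003,0,0,0,0,-0.4],
    [0.041,0.003,0,0,0,0,-0.4],
    [0.041,0.003,0,0,0,0,-0.4],
    [0.041,0.003,0,0,0,0,-0.4],
  ],
)

```text
clock: 10.7
tcp_pos: [627.5, 197.5, 262.7]
tool_rot: [0.717, 0.697, 0.0, 0.0]
force: [0.1, 0.6, 0.0]
gripper_width: 27.1
gripper_force: 0.0
```

```bash
python3 - <<'E'
from h import *
rel([619.5,198,160],1.544)
im=read_camera("top");im2=read_camera("side")
c=lambda im,x,y:cv2.resize(im[y:y+60,x:x+80,::-1],(400,300),interpolation=cv2.INTER_CUBIC)
cv2.imwrite("pics/b.png",np.vstack([np.hstack([c(im,270,165),c(im,154,150)]),np.hstack([c(im2,215,210),c(im2,240,140)])]))
E
```

```text
clock 10.7 tcp [627.5 197.5 262.7] yaw 1.544 z [ 0. -0. -1.] q [ 0.19  0.29  1.41 -0.    1.45  0.21]
d units [ 0.0003 -0.0101  0.1284] turn z units -0.0002 F [0.1 0.6 0. ] [-0.05 -0.13  0.03] 27.069162898263365
```

View pics/b.png

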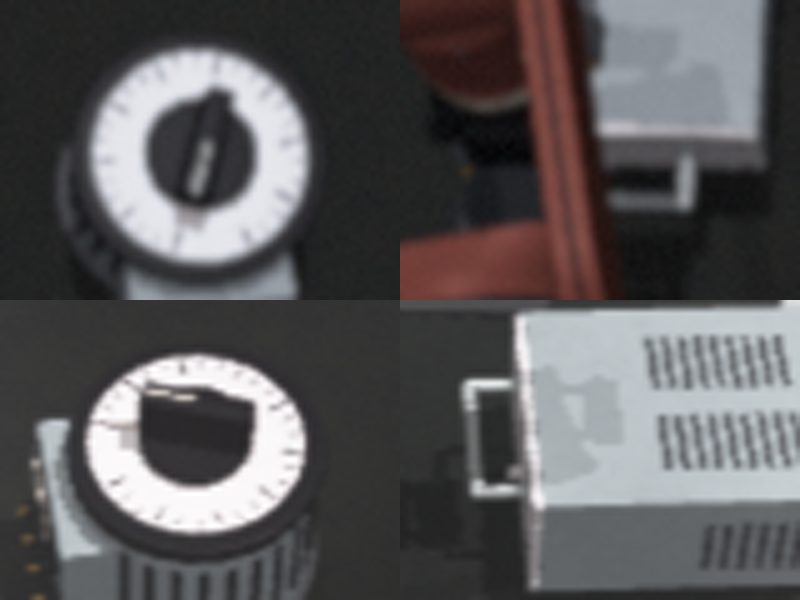

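The pointer stripe, top-crop (210,138) to (193,200), gives 2.87 rad, which is the zero stop. The handle is undisturbed. I descend over the bar with the fingers 27 mm apart.

Call:
send_rows(
  increments=[
    [0,-0.0044,0.01,0,0,0,-0.4],
    [0,-0.0044,0.027,0,0,0,-0.4],
    [0,0,0.03,0,0,0,-0.4],
    [0,0,0.03,0,0,0,-0.4],
    [0,0,0.03,0,0,0,-0.4],
    [0,0,0.02,0,0,0,-0.4],
    [0,0,0.02,0,0,0,-0.4],
    [0,0,0,0,0,0,-0.4],
  ],
)

```text
clock: 11.47
tcp_pos: [617.4, 193.9, 124.1]
tool_rot: [0.717, 0.697, -0.003, -0.002]
force: [-0.6, -0.2, -0.7]
gripper_width: 26.3
gripper_force: 0.0
```

Call:
send_rows(
  increments=[
    [0,0,0.014,0,0,0,-0.4],
    [0,0,0.014,0,0,0,-0.4],
    [0,0,0.014,0,0,0,-0.4],
    [0,0,0.014,0,0,0,-0.4],
    [0,0,0.014,0,0,0,-0.4],
    [0,0,0,0,0,0,-0.4],
    [0,0,0,0,0,0,-0.4],
  ],
)

```text
clock: 12.05
tcp_pos: [619.6, 196.0, 71.9]
tool_rot: [0.717, 0.698, -0.001, -0.001]
force: [-0.2, -0.7, -0.6]
gripper_width: 26.2
gripper_force: 0.0
```

```bash
python3 - <<'E'
from h import *
rel([620.5,198,73],1.544)
im2=read_camera("side")
cv2.imwrite("pics/c.png",cv2.resize(im2[130:205,220:320,::-1],(600,450),interpolation=cv2.INTER_CUBIC))
E
```

```text
clock 12.05 tcp [619.6 196.   71.9] yaw 1.544 z [-0.002 -0.    -1.   ] q [ 0.19  0.44  1.58 -0.    1.12  0.21]
d units [ 0.0025  0.001  -0.0014] turn z units -0.0 F [-0.2 -0.7 -0.6] [-0.01 -0.08  0.04] 26.158459878359423
```

View pics/c.png

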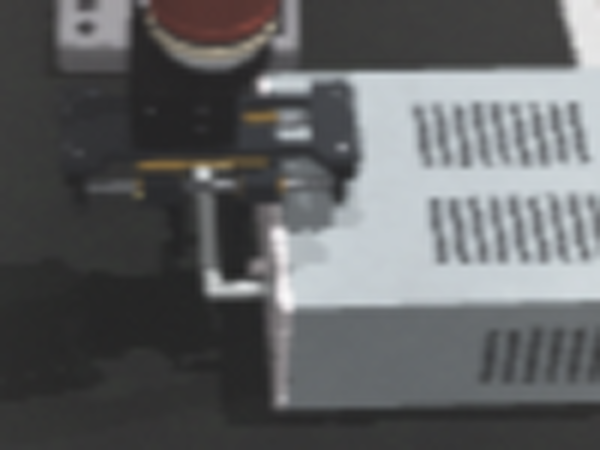

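The fingers straddle the bar at about (205,190) in the crop, and the wrist force is near zero. I close on it.

Call:
send_rows(
  increments=[
    [0,0,0,0,0,0,-1],
    [0,0,0,0,0,0,-1],
    [0,0,0,0,0,0,-1],
    [0,0,0,0,0,0,-1],
    [0,0,0,0,0,0,-1],
    [0,0,0,0,0,0,-1],
    [0,0,0,0,0,0,-1],
  ],
  newtons=20,
)

```text
clock: 12.68
tcp_pos: [621.0, 196.3, 73.9]
tool_rot: [0.717, 0.698, 0.001, 0.0]
force: [-0.2, 0.6, 3.3]
gripper_width: 8.9
gripper_force: 20.0
```

Gripped. I pull slowly with a ramp.

Call:
send_rows(
  increments=[
    [0,-0.0006,0,0,0,0,-1],
    [0,-0.0012,0,0,0,0,-1],
    [0,-0.0025,0,0,0,0,-1],
    [0,-0.0035,0,0,0,0,-1],
    [0,-0.0035,0,0,0,0,-1],
    [0,-0.0035,0,0,0,0,-1],
    [0,-0.0035,0,0,0,0,-1],
    [0,-0.0035,0,0,0,0,-1],
    [0,-0.0035,0,0,0,0,-1],
    [0,-0.0035,0,0,0,0,-1],
    [0,-0.0035,0,0,0,0,-1],
    [0,-0.0035,0,0,0,0,-1],
  ],
)

```text
clock: 13.68
tcp_pos: [592.1, 197.0, 73.9]
tool_rot: [0.717, 0.698, 0.001, 0.0]
force: [2.9, 0.3, 4.7]
gripper_width: 9.3
gripper_force: 20.0
```

Call:
send_rows(
  increments=[
    [0,-0.0035,0,0,0,0,-1],
    [0,-0.0035,0,0,0,0,-1],
    [0,-0.0035,0,0,0,0,-1],
    [0,-0.0035,0,0,0,0,-1],
    [0,-0.0035,0,0,0,0,-1],
    [0,-0.0035,0,0,0,0,-1],
    [0,-0.0035,0,0,0,0,-1],
    [0,-0.0035,0,0,0,0,-1],
    [0,-0.0035,0,0,0,0,-1],
    [0,-0.0035,0,0,0,0,-1],
    [0,-0.0035,0,0,0,0,-1],
    [0,-0.0035,0,0,0,0,-1],
  ],
)

```text
clock: 14.68
tcp_pos: [558.5, 198.0, 73.8]
tool_rot: [0.717, 0.698, 0.001, 0.0]
force: [3.6, 0.6, 4.2]
gripper_width: 9.2
gripper_force: 20.0
```

Call:
send_rows(
  increments=[
    [0,-0.0035,0,0,0,0,-1],
    [0,-0.0035,0,0,0,0,-1],
    [0,-0.0035,0,0,0,0,-1],
    [0,-0.0035,0,0,0,0,-1],
    [0,-0.0035,0,0,0,0,-1],
    [0,-0.0035,0,0,0,0,-1],
    [0,-0.0035,0,0,0,0,-1],
    [0,-0.0035,0,0,0,0,-1],
    [0,-0.0035,0,0,0,0,-1],
    [0,-0.0035,0,0,0,0,-1],
    [0,-0.0035,0,0,0,0,-1],
    [0,-0.0035,0,0,0,0,-1],
  ],
)

```text
clock: 15.68
tcp_pos: [524.9, 198.9, 73.8]
tool_rot: [0.717, 0.698, 0.001, 0.0]
force: [2.1, 1.0, 4.5]
gripper_width: 9.1
gripper_force: 20.0
```

Call:
send_rows(
  increments=[
    [0,-0.0035,0,0,0,0,-1],
    [0,-0.0035,0,0,0,0,-1],
    [0,-0.0035,0,0,0,0,-1],
    [0,-0.0035,0,0,0,0,-1],
    [0,-0.0035,0,0,0,0,-1],
    [0,-0.0035,0,0,0,0,-1],
    [0,-0.0035,0,0,0,0,-1],
    [0,-0.0035,0,0,0,0,-1],
    [0,-0.0025,0,0,0,0,-1],
    [0,-0.0012,0,0,0,0,-1],
    [0,0,0,0,0,0,-1],
  ],
)

```text
clock: 16.6
tcp_pos: [499.3, 199.6, 73.8]
tool_rot: [0.717, 0.698, 0.0, 0.0]
force: [0.8, 1.0, 7.4]
gripper_width: 9.3
gripper_force: 20.0
```

Call:
send_rows(
  increments=[
    [0,-0.001,0,0,0,0,-1],
    [0,-0.002,0,0,0,0,-1],
    [0,-0.002,0,0,0,0,-1],
    [0,-0.002,0,0,0,0,-1],
    [0,-0.002,0,0,0,0,-1],
    [0,-0.002,0,0,0,0,-1],
    [0,-0.002,0,0,0,0,-1],
    [0,-0.002,0,0,0,0,-1],
    [0,-0.002,0,0,0,0,-1],
    [0,-0.001,0,0,0,0,-1],
    [0,-0.001,0,0,0,0,-1],
    [0,-0.001,0,0,0,0,-1],
  ],
)

```text
clock: 17.6
tcp_pos: [483.6, 200.0, 73.8]
tool_rot: [0.717, 0.698, 0.001, 0.0]
force: [2.6, 1.3, 5.9]
gripper_width: 9.1
gripper_force: 20.0
```

Call:
send_rows(
  increments=[
    [0,-0.001,0,0,0,0,-1],
    [0,-0.001,0,0,0,0,-1],
    [0,-0.001,0,0,0,0,-1],
    [0,-0.001,0,0,0,0,-1],
    [0,-0.001,0,0,0,0,-1],
    [0,0,0,0,0,0,-1],
  ],
)

```text
clock: 18.1
tcp_pos: [481.1, 200.1, 73.9]
tool_rot: [0.717, 0.697, 0.002, 0.001]
force: [7.6, 0.7, 1.2]
gripper_width: 9.2
gripper_force: 20.0
```

Call:
send_rows(
  increments=[
    [0,-0.001,0,0,0,0,-1],
    [0,-0.001,0,0,0,0,-1],
    [0,-0.001,0,0,0,0,-1],
    [0,0,0,0,0,0,-1],
    [0,0,0,0,0,0,-1],
  ],
)

```text
clock: 18.52
tcp_pos: [480.9, 200.1, 73.9]
tool_rot: [0.717, 0.697, 0.004, 0.003]
force: [16.9, 1.1, -7.2]
gripper_width: 9.1
gripper_force: 20.0
```

It is firmly on the stop. I ease off the load, open modestly and rise straight up.

Call:
send_rows(
  increments=[
    [0,0.001,0,0,0,0,-1],
    [0,0.001,0,0,0,0,-1],
    [0,0,0,0,0,0,-0.4],
    [0,0,0,0,0,0,-0.4],
    [0,0,0,0,0,0,-0.4],
    [0,0,0,0,0,0,-0.4],
    [0,0,0,0,0,0,-0.4],
  ],
)

```text
clock: 19.1
tcp_pos: [477.1, 199.7, 72.2]
tool_rot: [0.717, 0.698, -0.001, -0.001]
force: [-0.2, 0.3, -0.1]
gripper_width: 25.2
gripper_force: 0.0
```

Call:
send_rows(
  increments=[
    [0,0,-0.005,0,0,0,-0.4],
    [0,0,-0.01,0,0,0,-0.4],
    [0,0,-0.015,0,0,0,-0.4],
    [0,0,-0.02,0,0,0,-0.4],
    [0,0,-0.03,0,0,0,-0.4],
    [0,0,-0.03,0,0,0,-0.4],
    [0,0,-0.03,0,0,0,-0.4],
    [0,0,-0.03,0,0,0,-0.4],
    [0,0,-0.03,0,0,0,-0.4],
    [0,-0.03,0,0,0,0,-0.4],
    [0,-0.03,0,0,0,0,-0.4],
    [0,-0.03,0,0,0,0,-0.4],
  ],
)

```text
clock: 20.1
tcp_pos: [406.3, 201.9, 235.1]
tool_rot: [0.717, 0.697, 0.001, 0.001]
force: [0.6, -0.3, 0.4]
gripper_width: 26.2
gripper_force: 0.0
```

```bash
python3 - <<'E'
from h import *
rel([481,200,73],1.544)
a=read_camera("top");b=read_camera("side")
cv2.imwrite("pics/d.png",np.hstack([cv2.resize(x[:,:,::-1],(400,600),interpolation=cv2.INTER_CUBIC) for x in (a[110:260,140:240],b[120:270,205:305])]))
E
```

```text
clock 20.1 tcp [406.3 201.9 235.1] yaw 1.543 z [ 0.002  0.001 -1.   ] q [ 0.29 -0.2   1.96  0.    1.38  0.31]
d units [-0.      0.093   0.2029] turn z units -0.0003 F [ 0.6 -0.3  0.4] [-0.02 -0.07 -0.  ] 26.222187980164982
```

View pics/d.png

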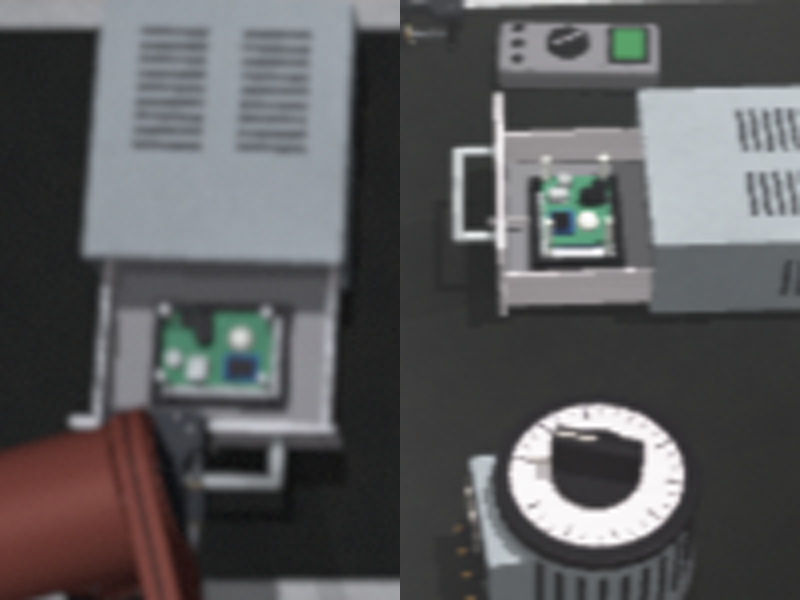

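The drawer is open with its handle at top-crop (240,480). The board sits level in its nest at (220,350), the knob still points to zero, and the arm is clear. I hand the job in.

```bash
python3 -c "
from workcell import *
print(finish_job())"
```

```text
the job is handed in; nothing more can be done
None
```

I turned the knob to its zero stop first, then pulled the drawer fully open to its stop, with the board still in its nest and the other things on the bench untouched; the job was handed in at about 20 s.

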